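# Fetch the bung from under the draining bars and stop the mould

## Robot

A 7-joint arm with a two-finger parallel gripper is mounted at the origin on a cart in front of the work surface, level with it; the furniture and walls round the work are solid. World frame = base frame: x ahead of the robot, y to its left, z up, the work surface at z = 0. Lengths are in mm, angles in rad, forces in N, time in s.
With the tool pointing down it reaches from about 400 to 900 mm from the base axis. Payload 5.6 kg.
Tool frame: the origin (TCP) lies midway between the tips of the shut fingers; the grasp point (between the pads) lies 19 mm behind it; z points along the fingers, y is the line along which they close (so a half turn about z gives the same grasp; the last joint's range is limited). The gripper opens to 92 mm and grips with 3 to 60 N. Pads are 20 mm wide; open, the fingers measure 128 mm over their backs; the gripper's body (75 mm by 189 mm) begins 69 mm behind the grasp point.
Start: joints at [-1.327, 0.468, -0.012, 1.603, 0.006, 1.071, -0.056], TCP at [183.916, 623.445, 214.592] pointing down, gripper open.
Joint ranges: [-2.53, 2.53], [-0.31, 2.02], [-1.57, 1.55], [0.28, 2.44], [-1.29, 4.43], [0.15, 1.84], [-2.92, 2.92]. Speed limits (rad/s): [2.57, 2.57, 3.14, 3.14, 3.14, 3.14, 3.14].

## Interface

Orientations are given as a unit quaternion [x, y, z, w].
In Python, from workcell import sensors, vision, robot gives the robot as it stands. The module is installed in compiled form; this text tells all that it offers.
- The arm moves only by the tool send_rows, never from a script. Its argument "moves" is a list of rows, each an object with "slide": the shift along the tool's x, y, z in m, a list of three; "roll": the turn about the tool's z in degrees. In form: [{"slide": [tx, ty, tz], "roll": roll}, ...]. A call has 1 to 20 rows; each row is the pose to reach, as a shift and turn from the pose commanded when the call began, along the tool's axes at that moment; what a row does not reach only later rows make up. A row lasts 1/8 s, in which the tool goes at most 62.5 mm and 10.7 degrees, less where a joint would pass 70% of its speed; a pose out of reach is approached as far as the arm can. A call with a gripper value outside its range is refused whole. "claw" is the closure, from 0 (fully open) to 1 (shut), set as the call begins (left out, the last holds). The fingers move at their own pace and stop on an object; "newtons" is the grip in N (left out, the last holds). Time passes only in rows, so rows that repeat a pose let the fingers close. It gives the time, the measured TCP pose, the force, the opening and the grip force at its end, in the units of the state.
- sensors.state(): the state, without advancing time (a new reading comes with each control period).
- vision.capture(name): name is "side" or "top"; returns a dict with "image" (384x512x3 uint8, red, green, blue), "fovy" (degrees; the focal length in pixels is half the picture's height over the tangent of half this angle, whatever the lens; pixels are square), "cx", "cy" (the principal point, pixels), "origin" and "rotation" of the camera in the world. Camera axes: x right, y down, z forward; pixel columns grow to the right and rows downward; lengths in mm; the calibration is good to about 2 mm. A picture is of the moment at which its call begins. There is no depth.
- robot.sign_off(): hands the job in; it is judged then, once.
The state is a dict: "t": time; "joint_positions": joint angles; "qvel": joint speeds; "effort": joint torques, N m; "eef_pos": TCP position; "tcp_rot": TCP orientation; "force": force on the tool from outside, world axes, zero at the start; "wrist_torque": the same for the moment, N m; "opening": opening from 0.0 (shut) to 1.0 (fully open); "grip_force": force on a finger pad.
Only numpy, scipy, OpenCV 4.12 (cv2) and the standard library are available. Lean on these libraries where they do the work, as an engineer would, in place of code of your own. Each camera call takes 0.05 s, during which the arm holds its last target. There are 200 camera calls.

## Task

The bung that belongs in the plaster mould has been left in the draining trough, under the two steel bars on which the large cup stands to drain. Set the cup and then both bars aside on the ware board, lift the larger of the two bungs out of the trough and seat it upright, small end down, in the pour hole on top of the mould, then lay the bars back across the trough between their pins and stand the cup upright in the middle again, on both bars. Leave the smaller bung in the trough, and do not disturb the small cup that already stands on the ware board.

Things in the scene. Friction and masses are not known exactly. Their poses are not given: they have to be found in the camera images.
- trough: Fixed open steel trough, 172 (x) x 136 x 64 mm, walls and floor 6 mm. On its ends (x = +-81 mm) wooden rails 12 mm wide, tops 70 mm above the table, each with four round-headed upright pins 8 mm thick, 9.5 mm high, at y = +-6 and +-34 mm (20 mm clear between): the bars lie along x between them on both rails, one at y = +20, one at y = -20 mm. Origin: underside centre, on the table; z up.
- mould: Fixed white plaster drum, 120 mm across, 95 mm high, two black rubber bands round it. In its top a funnel, 54 mm wide above, 41 mm at its foot 14 mm down; there a flat shoulder surrounds the 30 mm pour hole. Seated, the large bung stands on this shoulder, its underside 81 mm above the table. Origin: underside centre, on the table, below the hole; z up.
- ware_board: Fixed pale wooden board of three planks on battens, 240 mm (x) by 210 mm (y), flat top 18 mm above the table. Origin: centre of the underside, on the table, z up. The small cup stands on its +y half; the rest is free.
- large_cup: White clay cup, 63 mm across and 76 mm high, standing upright (open end up) on the two bars at the start, within 8 mm of the trough's middle, its foot 80 mm above the table. From 40 mm above the foot upward it is about 62 mm across; the foot is 52 mm across, so it stands on both bars only when centred between them. Origin: centre of its underside, z up.
- bar_1: Flat steel bar with holes, 182 mm long (x), 12 mm wide (y), 10 mm thick (z), 165 g, lying across the trough on its +y side at the start. Origin: centre of its underside. The two bars are alike and may change places.
- bar_2: Flat steel bar with holes, 182 mm long (x), 12 mm wide (y), 10 mm thick (z), 165 g, lying across the trough on its -y side at the start. Origin: centre of its underside. The two bars are alike and may change places.
- large_bung: Larger dark rubber bung, a tapered stopper 32 mm high, 45 mm in diameter at the top and 37 mm at the bottom, standing small end down on the trough's floor below the bars. Origin: centre of its underside, z up. It cannot pass between the bars or beside them.
- small_bung: Smaller dark rubber bung, 32 mm high, 37 mm in diameter at the top and 29 mm at the bottom, standing small end down on the trough's floor, about 86 mm along x from the larger one. Too small for the mould; it stays in the trough. Origin: centre of its underside.
- small_cup: Smaller white clay cup, 54 mm in diameter and 65 mm high, standing upright (open end up) on the ware board's +y half, 45 to 65 mm from the board's x axis. Not to be disturbed. Origin: centre of its underside.
There are look-alikes about, which are no part of the job. What is shaped like the large_cup but orange is not meant.

How it is judged (in metres and radians):
On the way, in this order (a step that is already met when the one before it is completed fails the run):
1. the large cup stands on the ware board, let go (x of large_cup in the frame of ware_board between -0.12 and 0.12 m and y of large_cup in the frame of ware_board between -0.105 and 0.105 m and z of large_cup in the frame of ware_board between 0.013 and 0.024 m and angle between large_cup's own z axis and vertical below 0.12 rad and linear speed of large_cup below 0.02 m/s and contact force between the fingers and large_cup below 0.3 N), for 0.2 s.
2. both bars lie on the ware board beside it, let go (x of large_cup in the frame of ware_board between -0.12 and 0.12 m and y of large_cup in the frame of ware_board between -0.105 and 0.105 m and z of large_cup in the frame of ware_board between 0.013 and 0.024 m and angle between large_cup's own z axis and vertical below 0.12 rad and x of bar_1 in the frame of ware_board between -0.12 and 0.12 m and y of bar_1 in the frame of ware_board between -0.105 and 0.105 m and z of bar_1 in the frame of ware_board between 0.012 and 0.024 m and x of bar_2 in the frame of ware_board between -0.12 and 0.12 m and y of bar_2 in the frame of ware_board between -0.105 and 0.105 m and z of bar_2 in the frame of ware_board between 0.012 and 0.024 m and linear speed of each of bar_1, bar_2 below 0.02 m/s and contact force between the fingers and bar_1 below 0.3 N and contact force between the fingers and bar_2 below 0.3 N), for 0.2 s.
3. the larger bung sits in the mould's pour hole, let go (horizontal distance between large_bung and mould below 0.004 m and z of large_bung in the frame of mould between 0.077 and 0.086 m and angle between large_bung's own z axis and vertical below 0.12 rad and linear speed of large_bung below 0.02 m/s and contact force between the fingers and large_bung below 0.3 N), for 0.2 s.
At the end, for the whole second after the job is handed in: Bars on the rails between the pins (10 mm across, 13 mm along, 0.1 rad); large cup upright on both, within 35 mm along and 9 mm across of the trough's middle; large bung seated in the pour hole (4 mm, 0.12 rad); small bung in the trough; small cup upright, within 30 mm of its place; all at rest ((((y of bar_1 in the frame of trough between 0.01 and 0.03 m and x of bar_1 in the frame of trough between -0.013 and 0.013 m and z of bar_1 in the frame of trough between 0.067 and 0.0735 m and angle between the x axis of bar_1 and the x axis of trough, either way round below 0.1 rad) and (y of bar_2 in the frame of trough between -0.03 and -0.01 m and x of bar_2 in the frame of trough between -0.013 and 0.013 m and z of bar_2 in the frame of trough between 0.067 and 0.0735 m and angle between the x axis of bar_2 and the x axis of trough, either way round below 0.1 rad)) or ((y of bar_1 in the frame of trough between -0.03 and -0.01 m and x of bar_1 in the frame of trough between -0.013 and 0.013 m and z of bar_1 in the frame of trough between 0.067 and 0.0735 m and angle between the x axis of bar_1 and the x axis of trough, either way round below 0.1 rad) and (y of bar_2 in the frame of trough between 0.01 and 0.03 m and x of bar_2 in the frame of trough between -0.013 and 0.013 m and z of bar_2 in the frame of trough between 0.067 and 0.0735 m and angle between the x axis of bar_2 and the x axis of trough, either way round below 0.1 rad))) and x of large_cup in the frame of trough between -0.035 and 0.035 m and y of large_cup in the frame of trough between -0.009 and 0.009 m and z of large_cup in the frame of trough between 0.076 and 0.085 m and angle between each of large_cup, large_bung's own z axis and vertical below 0.12 rad and horizontal distance between large_bung and mould below 0.004 m and z of large_bung in the frame of mould between 0.077 and 0.086 m and x of small_bung in the frame of trough between -0.075 and 0.075 m and y of small_bung in the frame of trough between -0.066 and 0.066 m and z of small_bung in the frame of trough between -0.01 and 0.03 m and distance of small_cup from where it was at the start of the episode below 0.03 m and angle between small_cup's own z axis and vertical below 0.15 rad and linear speed of each of large_cup, bar_1, bar_2, large_bung, small_bung, small_cup below 0.02 m/s); the robot touches nothing.
It fails at once if the large cup is tipped over (angle between large_cup's own z axis and vertical above 0.6 rad).
It fails at once if the small cup is knocked over or shoved away (angle between small_cup's own z axis and vertical above 0.5 rad or distance of small_cup from where it was at the start of the episode above 0.03 m).
It also fails if it takes over 141 s, if anything falls off the work surface, if the arm or the gripper's body presses on something with over 40 N, if the wrist force passes 120 N, or if a joint passes its speed limit or range.

## Working session

There is one attempt and no reset: what is moved stays moved. The work goes in short steps, Python scripts to look and compute and a tool call to move; the robot and the scene stay as the last step left them, time stands still between calls to the robot, and variables do not carry over. Pictures are saved under pics/ and viewed, at most 14 in all, crops included, and the job is handed in when it is done.

Besides the shell and the picture viewer there is one more tool, called after "Request:" in YAML: its name, and indented under it one key for each argument. send_rows: Moves the arm, as the interface text tells. Its arguments: {"type":"object","properties":{"moves":{"type":"array","items":{"type":"object","properties":{"slide":{"type":"array","items":{"type":"number"}},"roll":{"type":"number"}}}},"claw":{"type":"number"},"newtons":{"type":"number"}},"required":["moves"]}

```bash
mkdir -p pics; cat > h.py <<'E'
import numpy as np, cv2
from workcell import sensors, vision, robot
def cap(n,f=None):
    c=vision.capture(n)
    if f: cv2.imwrite(f'pics/{f}.png',cv2.cvtColor(c['image'],cv2.COLOR_RGB2BGR))
    return c
def ray(c,u,v):
    f=c['image'].shape[0]/2/np.tan(np.radians(c['fovy'])/2)
    d=np.array(c['rotation'])@np.array([(u-c['cx'])/f,(v-c['cy'])/f,1.]); return np.array(c['origin'],float),d
def onz(c,u,v,z):
    o,d=ray(c,u,v); return o+d*(z-o[2])/d[2]
def tri(c1,p1,c2,p2):
    o1,d1=ray(c1,*p1);o2,d2=ray(c2,*p2)
    s=np.linalg.lstsq(np.c_[d1,-d2],o2-o1,rcond=None)[0]
    a,b=o1+s[0]*d1,o2+s[1]*d2; return (a+b)/2,np.linalg.norm(a-b)
def proj(c,P):
    f=c['image'].shape[0]/2/np.tan(np.radians(c['fovy'])/2)
    q=np.array(c['rotation']).T@(np.array(P,float)-c['origin']); return np.array([c['cx']+f*q[0]/q[2],c['cy']+f*q[1]/q[2]])
E
python3 - <<'E'
from h import *
np.set_printoptions(precision=3,suppress=True)
for n in('side','top'):
    c=cap(n,n+'0'); print(n,c['fovy'],c['cx'],c['cy'],c['origin'],c['rotation'])
print(sensors.state())
E
```

```text
side 50.064778685689305 256.90589899251444 187.5742318060518 [ 202.967 -924.263  795.998] [ 0.88  -0.165  0.072 -0.44 ]
top 47.15012933008258 253.19940222431774 194.47652747100707 [ 385.366  -56.948 1220.971] [ 0.706 -0.704  0.05  -0.057]
{'t': 0.1, 'joint_positions': array([-1.327,  0.468, -0.012,  1.604,  0.006,  1.071, -0.056]), 'qvel': array([-0.001, -0.   ,  0.003, -0.   ,  0.001, -0.001, -0.001]), 'effort': array([  0.001, -52.164,  -0.012, -24.436,  -0.057,   0.014,   0.   ]), 'eef_pos': array([183.798, 622.931, 213.753]), 'tcp_rot': array([ 0.143,  0.99 , -0.001, -0.   ]), 'force': array([-0.14 , -0.778, -0.031]), 'wrist_torque': array([-0.052, -0.022,  0.017]), 'grip_force': 0.0, 'opening': 1.002381589671347}
```

```bash
python3 - <<'E'
s=open('h.py').read()
s=s.replace("    return c\n","    c['rotation']=R.from_quat(c['rotation']).as_matrix(); return c\n",1).replace("import numpy","from scipy.spatial.transform import Rotation as R\nimport numpy",1)
open('h.py','w').write(s)
E
```

```text
(no output)
```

View pics/side0.png

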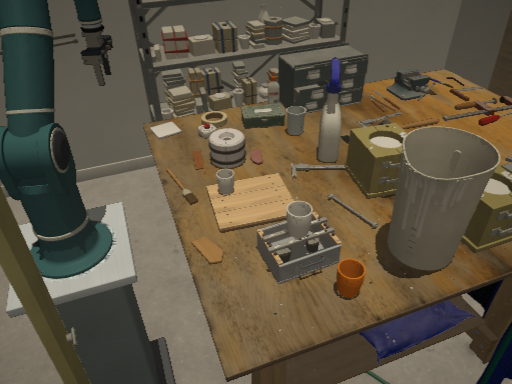

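View pics/top0.png

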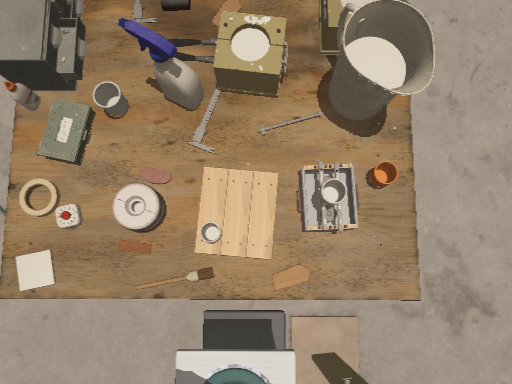

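The top view shows the trough at (328,197) with the white cup at (332,191). The board is at (236,212) with the small cup at (211,232), and the mould is at (138,206). Large-cup candidates are the white cup in the trough (332,191), the orange look-alike (385,173), the grey tin (110,98) and the small cup (211,232). The one meant is the white cup standing on the bars; I'll confirm it in a crop.

```bash
python3 - <<'E'
from h import *
t=cap('top');s=cap('side')
b=lambda c:cv2.cvtColor(c['image'],cv2.COLOR_RGB2BGR)
T=cv2.resize(b(t)[155:240,290:370],None,fx=5,fy=5,interpolation=cv2.INTER_CUBIC)
S=cv2.resize(b(s)[195:280,250:330+20][:, :80+20],None,fx=4,fy=5,interpolation=cv2.INTER_CUBIC)
cv2.imwrite('pics/a.png',np.hstack([T,S]))
T=cv2.resize(b(t)[160:265,105:285],None,fx=4,fy=4,interpolation=cv2.INTER_CUBIC)
cv2.imwrite('pics/b.png',T)
for n,p in dict(trough=(328,197),board=(236,212),mould=(138,206),scup=(211,232)).items(): print(n,onz(t,*p,50).round())
for n,p in dict(trough=(298,247),board=(252,201),mould=(227,133)).items(): print(n,onz(s,*p,60).round())
E
```

```text
trough [ 557. -245.   50.]
board [516.   1.  50.]
mould [532. 265.  50.]
scup [462.  67.  50.]
trough [ 544. -276.   60.]
board [500. -62.  60.]
mould [551. 338.  60.]
```

View pics/a.png

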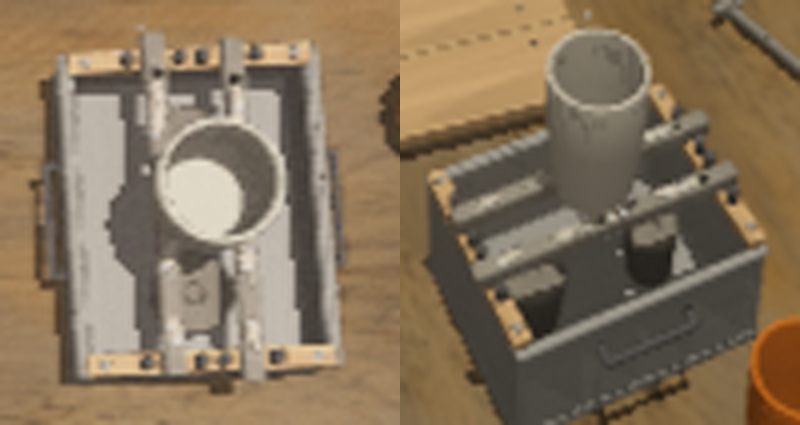

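View pics/b.png

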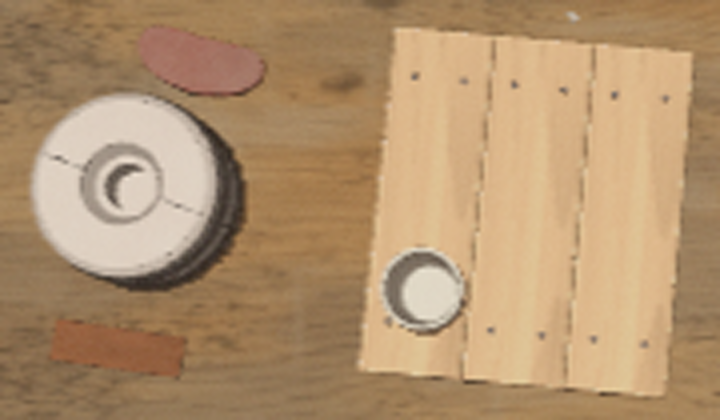

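The crops show the large cup with its rim centre at top (334.4,191.4) and side (299.7,209.4). It is white and stands on the bars, so it is the one meant. The small cup is at top (211,232). Pins are visible on both rails, and one bung shows at the near (-x) end. Next I'll measure from both views.

```bash
cat >> h.py <<'E'
def tool():
    s=sensors.state(); Rm=R.from_quat(s['tcp_rot']).as_matrix(); return np.array(s['eef_pos']),Rm,s
def goto(x,y,z,yaw):
    """slide (m) and roll (deg) for tool at xyz mm with tool-y axis along +-yaw (deg)"""
    p,Rm,s=tool(); sl=Rm.T@(np.array([x,y,z])-p)/1000
    cur=np.degrees(np.arctan2(Rm[1,1],Rm[0,1])); r=-((yaw-cur+90)%180-90)
    print('goto',(x,y,z,yaw),'slide',sl.round(4),'roll',round(r,1),'curyaw',round(cur,1),'j7',round(s['joint_positions'][6],2))
E
python3 - <<'E'
from h import *
np.set_printoptions(precision=1,suppress=True)
t=cap('top');s=cap('side')
A=lambda u,v:(290+u/5,155+v/5)
S=lambda u,v:(250+(u-400)/4,195+v/5)
def sh(n,a,b,zs):
    P,e=tri(t,a,s,b); print(n,P,'err %.1f'%e,'top@z',onz(t,*a,zs)[:2],'side@z',onz(s,*b,zs)[:2])
sh('cup rim',A(222,182),S(599,72),156)
sh('bar1 xm',A(175,368),S(458,212),80); sh('bar1 xp',A(153,40),S(702,122),80)
sh('bar2 xm',A(252,372),S(483,270),80); sh('bar2 xp',A(233,45),S(730,176),80)
P=[A(*q) for q in [(127,59),(180,57),(202,56),(256,51),(149,361),(202,358),(226,357),(281,355)]]
W=np.array([onz(t,*p,79)[:2] for p in P]); print(W)
a,b=W[:4].mean(0),W[4:].mean(0); print('trough centre',(a+b)/2,'len',np.linalg.norm(a-b),'yaw',np.degrees(np.arctan2(*(a-b)[::-1])))
B=lambda u,v:(105+u/4,160+v/4)
W=np.array([onz(t,*B(*q),18)[:2] for q in [(395,28),(691,51),(664,396),(360,370)]]); print('board',W,W.mean(0), 'yaw',np.degrees(np.arctan2(*(W[0]-W[3])[::-1])),np.linalg.norm(W[0]-W[3]),np.linalg.norm(W[0]-W[1]))
print('scup',onz(t,*B(424,289),83)); print('mould',onz(t,*B(120,182),95),onz(t,*B(124,185),95), 'hole',onz(t,*B(133,187),81))
p=B(121,182);print(proj(s,[*onz(t,*p,95)[:2],95]))
E
```

```text
cup rim [ 557.  -245.3  153.5] err 2.7 top@z [ 555.3 -244.4] side@z [ 557. -248.]
bar1 xm [ 470.9 -231.5   78.8] err 1.8 top@z [ 469.9 -231. ] side@z [ 471.3 -232.7]
bar1 xp [ 645.8 -224.3   74.9] err 2.2 top@z [ 643.5 -223.1] side@z [ 643.8 -229.3]
bar2 xm [ 470.  -272.    76.4] err 3.8 top@z [ 467.9 -270.8] side@z [ 470.6 -275.5]
bar2 xp [ 643.2 -266.8   74.1] err 2.0 top@z [ 640.9 -265.4] side@z [ 640.6 -272.3]
[[ 633.5 -209.3]
 [ 634.6 -237.4]
 [ 635.1 -249. ]
 [ 637.9 -277.6]
 [ 473.6 -217.8]
 [ 475.2 -245.3]
 [ 475.8 -257.7]
 [ 476.9 -286.2]]
trough centre [ 555.3 -247.5] len 160.13475380661308 yaw 3.0150054144964327
board [[ 645.9   94.2]
 [ 629.7 -112.5]
 [ 392.   -92.9]
 [ 408.8  113.3]] [519.1   0.5] yaw -4.593368208885927 237.82626633073824 207.30071780816658
scup [459.6  63.8  83. ]
mould [527.4 260.5  95. ] [525.4 257.8  95. ] hole [525.9 255.8  81. ]
[226.6 135.9]
```

```bash
python3 -c "
from h import *
goto(460,330,230,93);goto(540,0,230,93);goto(556,-246.5,230,93)"
```

```text
goto (460, 330, 230, 93) slide [-0.3478 -0.2031 -0.0156] roll -19.4 curyaw 73.6 j7 -0.06
goto (540, 0, 230, 93) slide [-0.5179 -0.497  -0.0154] roll -19.4 curyaw 73.6 j7 -0.06
goto (556, -246.5, 230, 93) slide [-0.603  -0.7289 -0.0153] roll -19.4 curyaw 73.6 j7 -0.06
```

Request:
send_rows:
  moves:
    - {"slide":[-0.05,-0.029,-0.015],"roll":-5}
    - {"slide":[-0.1,-0.058,-0.015],"roll":-10}
    - {"slide":[-0.15,-0.087,-0.015],"roll":-15}
    - {"slide":[-0.2,-0.117,-0.015],"roll":-19.4}
    - {"slide":[-0.25,-0.146,-0.015],"roll":-19.4}
    - {"slide":[-0.3,-0.175,-0.015],"roll":-19.4}
    - {"slide":[-0.348,-0.203,-0.015],"roll":-19.4}
    - {"slide":[-0.376,-0.252,-0.015],"roll":-19.4}
    - {"slide":[-0.405,-0.301,-0.015],"roll":-19.4}
    - {"slide":[-0.433,-0.35,-0.015],"roll":-19.4}
    - {"slide":[-0.461,-0.399,-0.015],"roll":-19.4}
    - {"slide":[-0.49,-0.448,-0.015],"roll":-19.4}
    - {"slide":[-0.518,-0.497,-0.015],"roll":-19.4}
    - {"slide":[-0.535,-0.543,-0.015],"roll":-19.4}
    - {"slide":[-0.552,-0.59,-0.015],"roll":-19.4}
    - {"slide":[-0.569,-0.636,-0.015],"roll":-19.4}
    - {"slide":[-0.586,-0.682,-0.015],"roll":-19.4}
    - {"slide":[-0.603,-0.729,-0.015],"roll":-19.4}
    - {"slide":[-0.603,-0.729,-0.015],"roll":-19.4}
    - {"slide":[-0.603,-0.729,-0.015],"roll":-19.4}
  claw: 0

```text
t: 2.8
eef_pos: [556.0, -245.7, 229.3]
tcp_rot: [-0.026, 1.0, 0.0, -0.0]
force: [0.3, 0.5, -0.1]
opening: 0.998
grip_force: 0.0
```

```bash
python3 - <<'E'
from h import *
t=cap('top');s=cap('side')
b=lambda c:cv2.cvtColor(c['image'],cv2.COLOR_RGB2BGR)
T=cv2.resize(b(t)[140:260,270:390],None,fx=3.3,fy=4,interpolation=cv2.INTER_CUBIC)
S=cv2.resize(b(s)[130:280,240:370],None,fx=3,fy=3.2,interpolation=cv2.INTER_CUBIC)
cv2.imwrite('pics/c.png',np.hstack([T,S]))
p,Rm,st=tool();print(p.round(1)); goto(556,-246.5,124,93)
E
```

```text
[ 556.4 -244.6  229.5]
goto (556, -246.5, 124, 93) slide [ 0.0005 -0.002   0.1055] roll 0.1 curyaw 93.1 j7 2.12
```

View pics/c.png

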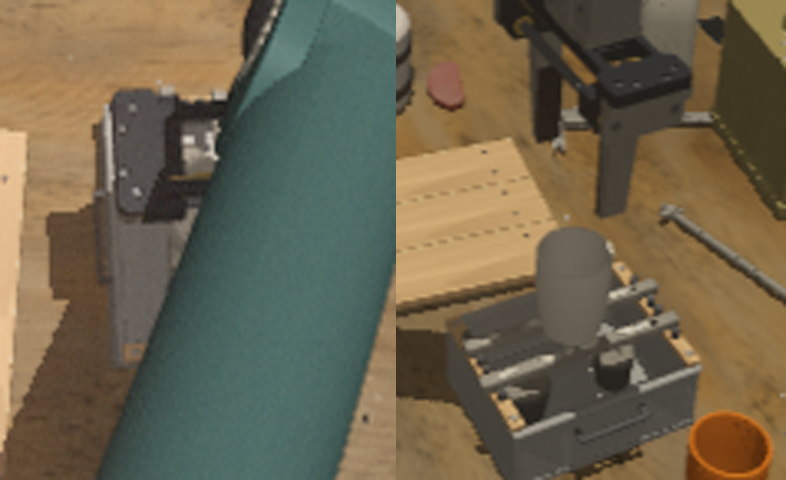

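The picture shows the gripper above the trough with its fingers either side of the cup's y range, tips at about side (290,174) and (312,197). I'll descend and grip.

Request:
send_rows:
  moves:
    - {"slide":[0,-0.001,0.03]}
    - {"slide":[0,-0.001,0.06]}
    - {"slide":[0,-0.001,0.085]}
    - {"slide":[0,-0.001,0.1]}
    - {"slide":[0,-0.001,0.105]}
    - {"slide":[0,-0.001,0.105]}
    - {"slide":[0,-0.001,0.105]}
  claw: 0

```text
invalid input
```

Request:
send_rows:
  moves:
    - {"slide":[0,0,0]}
    - {"slide":[0,0,0]}
    - {"slide":[0,0,0]}
    - {"slide":[0,0,0]}
    - {"slide":[0,0,0]}
    - {"slide":[0,0,0]}
    - {"slide":[0,0,0]}
    - {"slide":[0,0,0]}
  claw: 1
  newtons: 15

```text
invalid input
```

```bash
python3 -c "
from h import *
goto(575,8,200,93);goto(575,8,62.5,93)"
```

```text
goto (575, 8, 200, 93) slide [-0.0323  0.2512  0.0297] roll 0.1 curyaw 93.1 j7 2.12
goto (575, 8, 62.5, 93) slide [-0.0323  0.251   0.1672] roll 0.1 curyaw 93.1 j7 2.12
```

Request:
send_rows:
  moves:
    - {"slide":[0,-0.001,0.03],"roll":0}
    - {"slide":[0,-0.001,0.06],"roll":0}
    - {"slide":[0,-0.001,0.085],"roll":0}
    - {"slide":[0,-0.001,0.1],"roll":0}
    - {"slide":[0,-0.001,0.105],"roll":0}
    - {"slide":[0,-0.001,0.105],"roll":0}
    - {"slide":[0,-0.001,0.105],"roll":0}
  claw: 0

```text
t: 3.78
eef_pos: [556.7, -247.6, 125.6]
tcp_rot: [-0.026, 1.0, -0.0, 0.001]
force: [-0.4, -0.9, 0.6]
opening: 1.001
grip_force: 0.0
```

Request:
send_rows:
  moves:
    - {"slide":[0,0,0],"roll":0}
    - {"slide":[0,0,0],"roll":0}
    - {"slide":[0,0,0],"roll":0}
    - {"slide":[0,0,0],"roll":0}
    - {"slide":[0,0,0],"roll":0}
    - {"slide":[0,0,0],"roll":0}
    - {"slide":[0,0,0],"roll":0}
    - {"slide":[0,0,0],"roll":0}
  claw: 1
  newtons: 15

```text
t: 4.78
eef_pos: [556.2, -247.2, 124.7]
tcp_rot: [-0.026, 1.0, 0.0, 0.0]
force: [-0.5, 1.3, 1.8]
opening: 0.672
grip_force: 15.0
```

```bash
python3 -c "
from h import *
goto(575,8,200,93);goto(575,8,62.5,93)"
```

```text
goto (575, 8, 200, 93) slide [-0.032   0.2539 -0.0753] roll -0.0 curyaw 93.0 j7 2.16
goto (575, 8, 62.5, 93) slide [-0.032   0.2539  0.0622] roll -0.0 curyaw 93.0 j7 2.16
```

Request:
send_rows:
  moves:
    - {"slide":[0,0,-0.02],"roll":0}
    - {"slide":[0,0,-0.05],"roll":0}
    - {"slide":[0,0,-0.075],"roll":0}
    - {"slide":[-0.004,0.03,-0.075],"roll":0}
    - {"slide":[-0.009,0.07,-0.075],"roll":0}
    - {"slide":[-0.014,0.11,-0.075],"roll":0}
    - {"slide":[-0.02,0.15,-0.075],"roll":0}
    - {"slide":[-0.025,0.19,-0.075],"roll":0}
    - {"slide":[-0.029,0.23,-0.075],"roll":0}
    - {"slide":[-0.032,0.254,-0.075],"roll":0}
    - {"slide":[-0.032,0.254,-0.05],"roll":0}
    - {"slide":[-0.032,0.254,-0.02],"roll":0}
    - {"slide":[-0.032,0.254,0.01],"roll":0}
    - {"slide":[-0.032,0.254,0.035],"roll":0}
    - {"slide":[-0.032,0.254,0.05],"roll":0}
    - {"slide":[-0.032,0.254,0.057],"roll":0}
    - {"slide":[-0.032,0.254,0.06],"roll":0}
    - {"slide":[-0.032,0.254,0.0615],"roll":0}
    - {"slide":[-0.032,0.254,0.0615],"roll":0}
    - {"slide":[-0.032,0.254,0.0615],"roll":0}

```text
t: 7.28
eef_pos: [575.2, 8.0, 63.5]
tcp_rot: [-0.026, 1.0, 0.0, 0.0]
force: [0.5, -0.4, -0.4]
opening: 0.674
grip_force: 15.0
```

Request:
send_rows:
  moves:
    - {"slide":[0,0,0],"roll":0}
    - {"slide":[0,0,0],"roll":0}
    - {"slide":[0,0,0],"roll":0}
    - {"slide":[0,0,0],"roll":0}
    - {"slide":[0,0,0],"roll":0}
    - {"slide":[0,0,0],"roll":0}
  claw: 0

```text
t: 8.02
eef_pos: [574.9, 8.0, 63.1]
tcp_rot: [-0.026, 1.0, 0.0, 0.0]
force: [-0.0, -1.0, -0.4]
opening: 1.004
grip_force: 0.0
```

Request:
send_rows:
  moves:
    - {"slide":[0,0,-0.02],"roll":0}
    - {"slide":[0,0,-0.06],"roll":0}
    - {"slide":[0,0,-0.1],"roll":0}
    - {"slide":[0,0.05,-0.11],"roll":0}
    - {"slide":[0,0.1,-0.11],"roll":0}
    - {"slide":[0,0.15,-0.11],"roll":0}
    - {"slide":[0,0.2,-0.11],"roll":0}
    - {"slide":[0,0.2,-0.11],"roll":0}

```text
t: 9.02
eef_pos: [563.2, 213.1, 172.8]
tcp_rot: [-0.03, 1.0, 0.001, -0.0]
force: [-0.7, 0.1, -0.6]
opening: 0.999
grip_force: 0.0
```

```bash
python3 - <<'E'
from h import *
t=cap('top');s=cap('side')
b=lambda c:cv2.cvtColor(c['image'],cv2.COLOR_RGB2BGR)
T=cv2.resize(b(t)[155:240,290:370],None,fx=5,fy=5,interpolation=cv2.INTER_CUBIC)
S=cv2.resize(b(s)[195:280,250:350],None,fx=4,fy=5,interpolation=cv2.INTER_CUBIC)
cv2.imwrite('pics/d.png',np.hstack([T,S]))
T=cv2.resize(b(t)[160:265,180:370],None,fx=4,fy=4,interpolation=cv2.INTER_CUBIC)
cv2.imwrite('pics/e.png',T)
E
```

```text
(no output)
```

View pics/d.png

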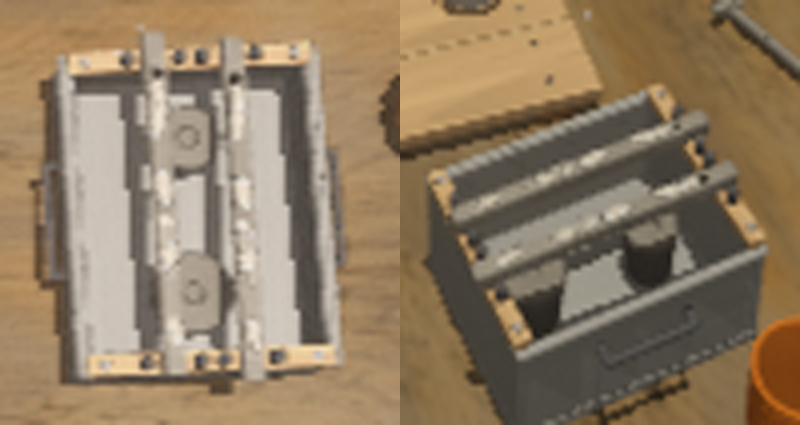

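Picture d: both bars are free. The bungs are at top crop (194,292), the larger one (85 px), at the -x end, and (188,138), the smaller one (65 px). I'll use the cup, now released at a known (575,8), as a check on camera bias.

```bash
python3 - <<'E'
from h import *
np.set_printoptions(precision=1,suppress=True)
t=cap('top');s=cap('side')
b=lambda c:cv2.cvtColor(c['image'],cv2.COLOR_RGB2BGR)
e=[proj(t,[575,8,94]),proj(s,[575,8,94])];print(e)
p,_,_=tool();print(p)
u,v=e[0].round().astype(int);T=cv2.resize(b(t)[v-25:v+25,u-25:u+25],None,fx=8,fy=8,interpolation=cv2.INTER_CUBIC)
cv2.circle(T,tuple(int(a) for a in (e[0]-[u-25,v-25]+.5)*8),3,(0,0,255),-1)
u,v=e[1].round().astype(int);S=cv2.resize(b(s)[v-25:v+25,u-25:u+25],None,fx=8,fy=8,interpolation=cv2.INTER_CUBIC)
cv2.circle(S,tuple(int(a) for a in (e[1]-[u-25,v-25]+.5)*8),3,(0,0,255),-1)
cv2.imwrite('pics/f.png',np.hstack([T,S]))
E
```

```text
[array([232.8, 187.5]), array([267.1, 172.4])]
[564.8 205.9 173.1]
```

View pics/f.png

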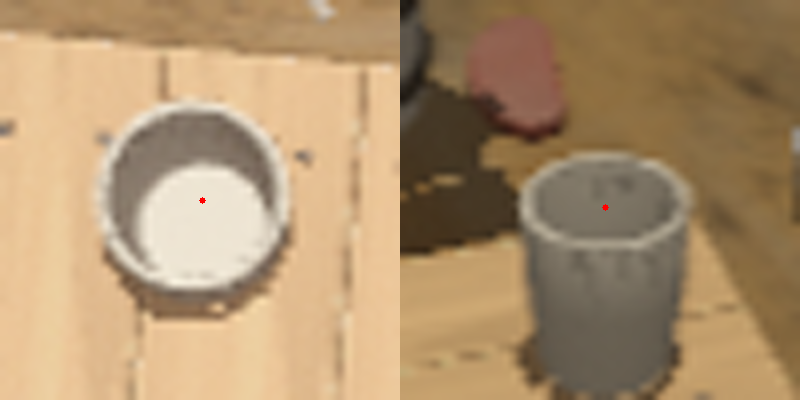

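The cup stands upright on the board. In the top view its rim centre is about 1 px left of the prediction, so top-view y reads about 2.5 mm too high. I'll correct for that: bar 1 at y≈-230, bar 2 at y≈-271, trough at y≈-250.

```bash
python3 -c "
from h import *
goto(555.5,-230,173,92.8);goto(555.5,-230,100,92.8)"
```

```text
goto (555.5, -230, 173, 92.8) slide [ 3.090e-02 -4.349e-01  4.000e-04] roll 0.0 curyaw 92.8 j7 1.31
goto (555.5, -230, 100, 92.8) slide [ 0.0309 -0.4348  0.0734] roll 0.0 curyaw 92.8 j7 1.31
```

Request:
send_rows:
  moves:
    - {"slide":[0.004,-0.05,0],"roll":0}
    - {"slide":[0.008,-0.1,0],"roll":0}
    - {"slide":[0.011,-0.15,0],"roll":0}
    - {"slide":[0.015,-0.2,0],"roll":0}
    - {"slide":[0.018,-0.25,0],"roll":0}
    - {"slide":[0.022,-0.3,0],"roll":0}
    - {"slide":[0.025,-0.35,0],"roll":0}
    - {"slide":[0.028,-0.4,0],"roll":0}
    - {"slide":[0.031,-0.435,0.02],"roll":0}
    - {"slide":[0.031,-0.435,0.05],"roll":0}
    - {"slide":[0.031,-0.435,0.073],"roll":0}
    - {"slide":[0.031,-0.435,0.073],"roll":0}
    - {"slide":[0.031,-0.435,0.073],"roll":0}
    - {"slide":[0.031,-0.435,0.073],"roll":0}
  claw: 0.74

```text
t: 10.98
eef_pos: [556.7, -228.9, 101.4]
tcp_rot: [-0.026, 1.0, -0.0, 0.001]
force: [0.2, 0.8, 0.1]
opening: 0.258
grip_force: 0.0
```

```bash
python3 - <<'E'
from h import *
s=cap('side');p,_,st=tool();print(p,st['opening'],proj(s,p))
b=cv2.cvtColor(s['image'],cv2.COLOR_RGB2BGR)
cv2.imwrite('pics/g.png',cv2.resize(b[185:275,250:350],None,fx=6,fy=6,interpolation=cv2.INTER_CUBIC))
E
```

```text
[ 556.71585659 -228.6754883   101.30277108] 0.25895771933183453 [295.34179579 221.44550015]
```

View pics/g.png

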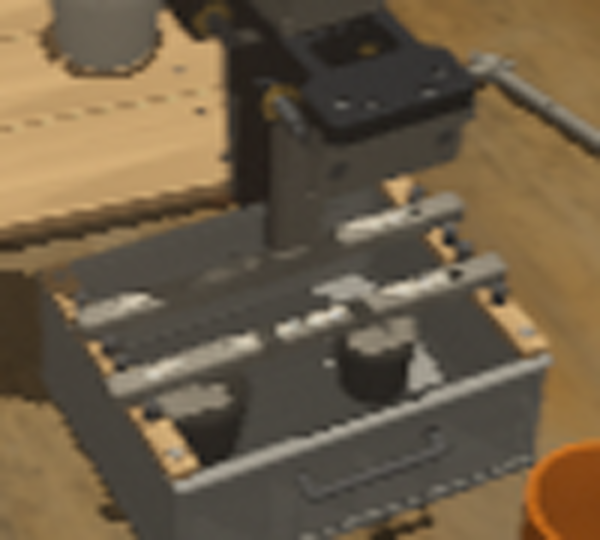

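Picture g: the front finger's tip, at crop (297,245), sits in front of bar 1 and behind bar 2, in line with the gap. I'll descend slowly and watch the force.

Request:
send_rows:
  moves:
    - {"slide":[0,-0.001,0.01],"roll":0}
    - {"slide":[0,-0.001,0.015],"roll":0}
    - {"slide":[0,-0.001,0.019],"roll":0}
    - {"slide":[0,-0.001,0.021],"roll":0}
    - {"slide":[0,-0.001,0.0225],"roll":0}
    - {"slide":[0,-0.001,0.0235],"roll":0}
    - {"slide":[0,-0.001,0.024],"roll":0}

```text
t: 11.9
eef_pos: [556.2, -229.4, 76.2]
tcp_rot: [-0.026, 1.0, -0.0, 0.0]
force: [-0.4, -0.3, -0.8]
opening: 0.258
grip_force: 0.0
```

No contact, so the fingers straddle the bar. I'll go down to 71.5 and close with a strong grip.

Request:
send_rows:
  moves:
    - {"slide":[0,0,0.003],"roll":0}
    - {"slide":[0,0,0.0045],"roll":0}
    - {"slide":[0,0,0.0045],"roll":0}

```text
t: 12.28
eef_pos: [556.0, -229.3, 71.4]
tcp_rot: [-0.026, 1.0, 0.0, -0.0]
force: [0.1, -0.9, 0.1]
opening: 0.259
grip_force: 0.0
```

Request:
send_rows:
  moves:
    - {"slide":[0,0,0],"roll":0}
    - {"slide":[0,0,0],"roll":0}
    - {"slide":[0,0,0],"roll":0}
    - {"slide":[0,0,0],"roll":0}
    - {"slide":[0,0,0],"roll":0}
  claw: 1
  newtons: 40

```text
t: 12.9
eef_pos: [556.2, -229.3, 71.6]
tcp_rot: [-0.026, 1.0, 0.0, 0.0]
force: [-0.5, 0.4, 0.3]
opening: 0.114
grip_force: 40.0
```

```bash
python3 -c "
from h import *
goto(519,-45,140,92.8);goto(519,-45,19.7,92.8)"
```

```text
goto (519, -45, 140, 92.8) slide [ 0.0276  0.186  -0.0684] roll 0.2 curyaw 93.0 j7 2.16
goto (519, -45, 19.7, 92.8) slide [0.0276 0.186  0.0519] roll 0.2 curyaw 93.0 j7 2.16
```

Request:
send_rows:
  moves:
    - {"slide":[0,0,-0.01],"roll":0}
    - {"slide":[0,0,-0.03],"roll":0}
    - {"slide":[0,0,-0.055],"roll":0}
    - {"slide":[0,0,-0.068],"roll":0}
    - {"slide":[0.004,0.03,-0.068],"roll":0}
    - {"slide":[0.01,0.07,-0.068],"roll":0}
    - {"slide":[0.017,0.11,-0.068],"roll":0}
    - {"slide":[0.023,0.15,-0.068],"roll":0}
    - {"slide":[0.027,0.18,-0.068],"roll":0}
    - {"slide":[0.0275,0.186,-0.06],"roll":0}
    - {"slide":[0.0275,0.186,-0.035],"roll":0}
    - {"slide":[0.0275,0.186,-0.005],"roll":0}
    - {"slide":[0.0275,0.186,0.02],"roll":0}
    - {"slide":[0.0275,0.186,0.037],"roll":0}
    - {"slide":[0.0275,0.186,0.045],"roll":0}
    - {"slide":[0.0275,0.186,0.049],"roll":0}
    - {"slide":[0.0275,0.186,0.051],"roll":0}
    - {"slide":[0.0275,0.186,0.0515],"roll":0}
    - {"slide":[0.0275,0.186,0.0515],"roll":0}
    - {"slide":[0.0275,0.186,0.0515],"roll":0}

```text
t: 15.4
eef_pos: [519.3, -45.0, 20.4]
tcp_rot: [-0.026, 1.0, 0.0, 0.0]
force: [0.4, -0.3, -1.1]
opening: 0.12
grip_force: 40.0
```

Request:
send_rows:
  moves:
    - {"slide":[0,0,0],"roll":0}
    - {"slide":[0,0,0],"roll":0}
    - {"slide":[0,0,0],"roll":0}
    - {"slide":[0,0,0],"roll":0}
  claw: 0.74

```text
t: 15.9
eef_pos: [519.1, -45.0, 20.1]
tcp_rot: [-0.026, 1.0, 0.0, 0.0]
force: [-1.0, 0.1, 0.1]
opening: 0.26
grip_force: 0.0
```

```bash
python3 -c "
from h import *
goto(519,-45,150,92.8);goto(554.5,-270,150,92.8);goto(554.5,-270,77,92.8)"
```

```text
goto (519, -45, 150, 92.8) slide [ 1.000e-04  0.000e+00 -1.299e-01] roll 0.2 curyaw 93.0 j7 1.85
goto (554.5, -270, 150, 92.8) slide [-0.0237 -0.2265 -0.1299] roll 0.2 curyaw 93.0 j7 1.85
goto (554.5, -270, 77, 92.8) slide [-0.0237 -0.2265 -0.0569] roll 0.2 curyaw 93.0 j7 1.85
```

Request:
send_rows:
  moves:
    - {"slide":[0,0,-0.03],"roll":0}
    - {"slide":[0,0,-0.08],"roll":0}
    - {"slide":[0,0,-0.13],"roll":0}
    - {"slide":[-0.005,-0.05,-0.13],"roll":0}
    - {"slide":[-0.01,-0.1,-0.13],"roll":0}
    - {"slide":[-0.015,-0.15,-0.13],"roll":0}
    - {"slide":[-0.02,-0.2,-0.13],"roll":0}
    - {"slide":[-0.0235,-0.226,-0.12],"roll":0}
    - {"slide":[-0.0235,-0.226,-0.09],"roll":0}
    - {"slide":[-0.0235,-0.226,-0.07],"roll":0}
    - {"slide":[-0.0235,-0.226,-0.06],"roll":0}
    - {"slide":[-0.0235,-0.226,-0.0565],"roll":0}
    - {"slide":[-0.0235,-0.226,-0.0565],"roll":0}
  claw: 0.65

```text
t: 17.52
eef_pos: [554.6, -269.4, 77.1]
tcp_rot: [-0.026, 1.0, -0.0, 0.0]
force: [-0.8, 0.0, -1.1]
opening: 0.35
grip_force: 0.0
```

Request:
send_rows:
  moves:
    - {"slide":[0,0,0.003],"roll":0}
    - {"slide":[0,0,0.005],"roll":0}
    - {"slide":[0,0,0.0055],"roll":0}
    - {"slide":[0,0,0.0055],"roll":0}

```text
t: 18.02
eef_pos: [554.2, -269.5, 71.1]
tcp_rot: [-0.026, 1.0, 0.0, 0.0]
force: [-0.4, 0.3, -0.4]
opening: 0.347
grip_force: 0.0
```

Request:
send_rows:
  moves:
    - {"slide":[0,0,0],"roll":0}
    - {"slide":[0,0,0],"roll":0}
    - {"slide":[0,0,0],"roll":0}
    - {"slide":[0,0,0],"roll":0}
    - {"slide":[0,0,0],"roll":0}
  claw: 1

```text
t: 18.65
eef_pos: [554.2, -269.6, 71.1]
tcp_rot: [-0.026, 1.0, -0.0, 0.0]
force: [0.3, -0.4, 0.4]
opening: 0.116
grip_force: 40.0
```

```bash
python3 -c "
from h import *
goto(516,-86,140,92.8);goto(516,-86,20.1,92.8)"
```

```text
goto (516, -86, 140, 92.8) slide [ 0.0287  0.1853 -0.0689] roll 0.2 curyaw 93.0 j7 2.24
goto (516, -86, 20.1, 92.8) slide [0.0287 0.1853 0.051 ] roll 0.2 curyaw 93.0 j7 2.24
```

Request:
send_rows:
  moves:
    - {"slide":[0,0,-0.01],"roll":0}
    - {"slide":[0,0,-0.03],"roll":0}
    - {"slide":[0,0,-0.055],"roll":0}
    - {"slide":[0,0,-0.068],"roll":0}
    - {"slide":[0.005,0.03,-0.068],"roll":0}
    - {"slide":[0.011,0.07,-0.068],"roll":0}
    - {"slide":[0.017,0.11,-0.068],"roll":0}
    - {"slide":[0.023,0.15,-0.068],"roll":0}
    - {"slide":[0.027,0.18,-0.068],"roll":0}
    - {"slide":[0.0285,0.188,-0.06],"roll":0}
    - {"slide":[0.0285,0.188,-0.035],"roll":0}
    - {"slide":[0.0285,0.188,-0.005],"roll":0}
    - {"slide":[0.0285,0.188,0.02],"roll":0}
    - {"slide":[0.0285,0.188,0.037],"roll":0}
    - {"slide":[0.0285,0.188,0.045],"roll":0}
    - {"slide":[0.0285,0.188,0.049],"roll":0}
    - {"slide":[0.0285,0.188,0.051],"roll":0}
    - {"slide":[0.0285,0.188,0.0515],"roll":0}
    - {"slide":[0.0285,0.188,0.0515],"roll":0}
    - {"slide":[0.0285,0.188,0.0515],"roll":0}

```text
t: 21.15
eef_pos: [516.2, -83.2, 19.9]
tcp_rot: [-0.026, 1.0, 0.0, 0.0]
force: [0.1, -0.2, -1.5]
opening: 0.118
grip_force: 40.0
```

Request:
send_rows:
  moves:
    - {"slide":[0,0,0],"roll":0}
    - {"slide":[0,0,0],"roll":0}
    - {"slide":[0,0,0],"roll":0}
    - {"slide":[0,0,0],"roll":0}
  claw: 0.79

```text
t: 21.65
eef_pos: [516.1, -83.3, 19.6]
tcp_rot: [-0.026, 1.0, -0.0, 0.0]
force: [-0.2, 0.7, -1.0]
opening: 0.21
grip_force: 0.0
```

Request:
send_rows:
  moves:
    - {"slide":[0,0,-0.03],"roll":0}
    - {"slide":[0,0,-0.08],"roll":0}
    - {"slide":[0,0,-0.13],"roll":0}
    - {"slide":[0,0.05,-0.14],"roll":0}
    - {"slide":[0,0.1,-0.15],"roll":0}
    - {"slide":[0,0.15,-0.15],"roll":0}
    - {"slide":[0,0.2,-0.15],"roll":0}
    - {"slide":[0,0.25,-0.15],"roll":0}
    - {"slide":[0,0.3,-0.15],"roll":0}
    - {"slide":[0,0.35,-0.15],"roll":0}
    - {"slide":[0,0.4,-0.15],"roll":0}
    - {"slide":[0,0.4,-0.15],"roll":0}

```text
t: 23.15
eef_pos: [493.6, 321.0, 169.2]
tcp_rot: [-0.029, 1.0, 0.001, -0.0]
force: [0.3, -0.7, 0.4]
opening: 0.21
grip_force: 0.0
```

```bash
python3 - <<'E'
from h import *
t=cap('top');s=cap('side')
b=lambda c:cv2.cvtColor(c['image'],cv2.COLOR_RGB2BGR)
T=cv2.resize(b(t)[160:240,290:370],None,fx=5,fy=5,interpolation=cv2.INTER_CUBIC)
S=cv2.resize(b(s)[195:275,250:350],None,fx=4,fy=5,interpolation=cv2.INTER_CUBIC)
B=cv2.resize(b(t)[160:265,180:290],None,fx=200/105,fy=200/105);M=cv2.resize(b(s)[120:240,180:310],None,fx=200/120,fy=200/120)
F=np.zeros((600,800,3),np.uint8);F[:400]=np.hstack([T,S]);F[400:,:B.shape[1]]=B;F[400:,300:300+M.shape[1]]=M
cv2.imwrite('pics/i.png',F)
E
```

```text
(no output)
```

View pics/i.png

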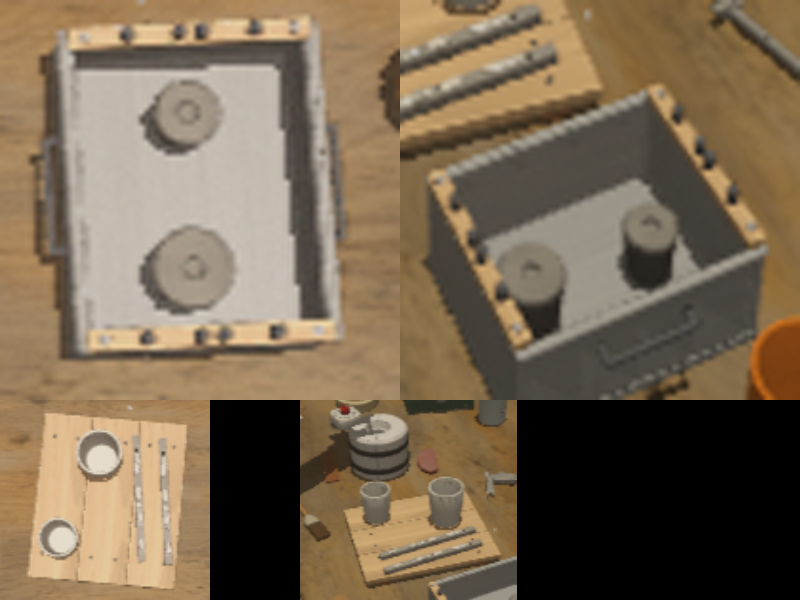

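Picture i: both bars lie on the board with the large cup beside them. The larger bung is at top (328.5,213.5) and side (283,249.6), the smaller at top (327.5,183). Next: bung position and mould centre, using the first pictures for the mould.

```bash
python3 - <<'E'
from h import *
np.set_printoptions(precision=1,suppress=True)
t=cap('top');s=cap('side')
for a,b in [((328.5,213.5),(283,249.6))]: print('bung',tri(t,a,s,b),onz(t,*a,38),onz(s,*b,38))
def ell(f,c,box,lo,amin):
    im=cv2.cvtColor(cv2.imread(f'pics/{f}.png'),cv2.COLOR_BGR2HSV);x0,y0,x1,y1=box
    m=((im[...,2]>lo)&(im[...,1]<50)).astype(np.uint8)[y0:y1,x0:x1]
    for k in cv2.findContours(m,cv2.RETR_CCOMP,cv2.CHAIN_APPROX_NONE)[0]:
        if cv2.contourArea(k)>amin: 
            e=cv2.fitEllipse(k); p=np.array(e[0])+[x0,y0]; print(f,lo,cv2.contourArea(k),p,np.array(e[1]),e[2],onz(c,*p,95))
for lo in(150,175,200): ell('top0',t,(105,175,170,240),lo,60)
for lo in(120,150): ell('side0',s,(205,122,250,170),lo,40)
P=[565,-247,80]
E
python3 -c "
import cv2,numpy as np
a=cv2.resize(cv2.imread('pics/top0.png')[178:238,108:168],None,fx=6.6,fy=6.6,interpolation=cv2.INTER_CUBIC)
b=cv2.resize(cv2.imread('pics/side0.png')[120:170,202:252],None,fx=7.92,fy=7.92,interpolation=cv2.INTER_CUBIC)
cv2.imwrite('pics/m.png',np.hstack([a,b]))"
```

```text
bung (array([ 514.8, -248.4,   35.3]), np.float64(1.5647464807229576)) [ 513.8 -247.8   38. ] [ 514.5 -250.9   38. ]
top0 150 1570.0 [135.6 205.9] [43.8 45.7] 52.75620651245117 [526.4 258.9  95. ]
top0 175 1555.5 [135.5 205.8] [43.6 45.5] 53.0373420715332 [526.6 259.2  95. ]
top0 175 143.5 [134.6 205.5] [19.5 19.9] 43.25145721435547 [527.3 261.6  95. ]
top0 200 161.5 [136.1 206.1] [14.1 14.7] 43.83810043334961 [525.9 257.5  95. ]
top0 200 66.0 [134.8 205.4] [ 9.1 12.9] 31.700288772583008 [527.7 261.1  95. ]
top0 200 1375.5 [135.  205.6] [40.8 42.9] 55.7386360168457 [527.1 260.6  95. ]
top0 200 379.5 [134.7 205.3] [21.4 22.9] 92.43269348144531 [527.8 261.3  95. ]
side0 120 503.5 [224.2 136.5] [19.2 37.4] 99.13487243652344 [518.7 258.9  95. ]
side0 150 442.0 [226.2 137.1] [16.7 33.9] 87.40557861328125 [523.8 252.6  95. ]
```

View pics/m.png

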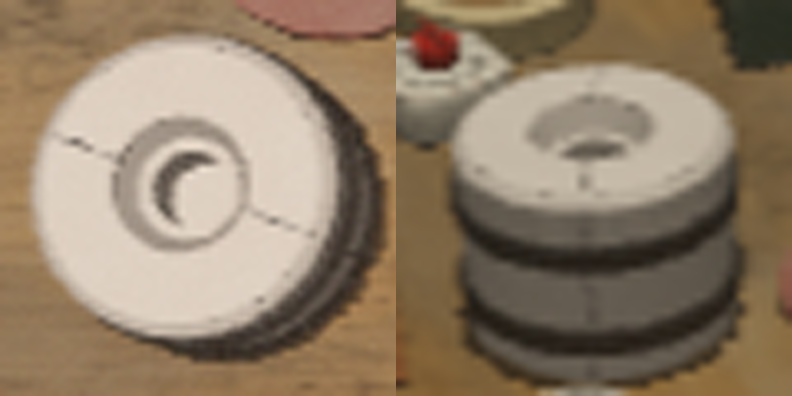

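Picture m: in the top view the funnel centre is (134.9,205.4). In the side view it is (226.2,135.6), with the drum top at (226.6,137). No other bung is near.

```bash
python3 - <<'E'
from h import *
np.set_printoptions(precision=1,suppress=True)
t=cap('top');s=cap('side')
for dt,ds in [((0,0),(0,0)),((1,.5),(0,1))]:
    a=np.array([134.9,205.4])+dt;b=np.array([226.4,136.2])+ds
    print('mould',*tri(t,a,s,b),onz(t,*a,95),onz(s,*b,95))
    a=np.array([328.1,213.1])+dt;b=np.array([282.5,249.2])+ds
    print('bung',*tri(t,a,s,b),onz(t,*a,38),onz(s,*b,38))
goto(514,-249.5,170,92.8);goto(514,-249.5,50,92.8);
E
```

```text
mould [527.5 261.4  92.9] 0.7609620528629337 [527.7 260.8  95. ] [526.2 258.   95. ]
bung [ 515.  -247.    35.6] 0.25011584958400446 [ 514.9 -246.7   38. ] [ 513.9 -249.2   38. ]
mould [526.7 259.5  90.2] 0.5756350076357309 [526.4 258.1  95. ] [524.2 251.5  95. ]
bung [ 513.7 -249.8   35.1] 0.15130481591132144 [ 513.5 -249.4   38. ] [ 512.5 -252.4   38. ]
goto (514, -249.5, 170, 92.8) slide [ 0.  -0.6 -0. ] roll 0.0 curyaw 92.8 j7 1.08
goto (514, -249.5, 50, 92.8) slide [ 0.  -0.6  0.1] roll 0.0 curyaw 92.8 j7 1.08
```

Request:
send_rows:
  moves:
    - {"slide":[0.001,-0.057,0],"roll":0}
    - {"slide":[0.0015,-0.114,0],"roll":0}
    - {"slide":[0.002,-0.171,0],"roll":0}
    - {"slide":[0.003,-0.228,0],"roll":0}
    - {"slide":[0.004,-0.285,0],"roll":0}
    - {"slide":[0.0045,-0.342,0],"roll":0}
    - {"slide":[0.005,-0.4,0],"roll":0}
    - {"slide":[0.006,-0.457,0],"roll":0}
    - {"slide":[0.007,-0.514,0],"roll":0}
    - {"slide":[0.0075,-0.571,0],"roll":0}
    - {"slide":[0.0075,-0.571,0.03],"roll":0}
    - {"slide":[0.0075,-0.571,0.07],"roll":0}
    - {"slide":[0.0075,-0.571,0.1],"roll":0}
    - {"slide":[0.0075,-0.571,0.12],"roll":0}
    - {"slide":[0.0075,-0.571,0.12],"roll":0}
    - {"slide":[0.0075,-0.571,0.12],"roll":0}
  claw: 0.33

```text
t: 25.45
eef_pos: [518.0, -255.0, 50.7]
tcp_rot: [-0.026, 1.0, -0.0, 0.001]
force: [0.6, -0.1, 0.3]
opening: 0.675
grip_force: 0.0
```

```bash
python3 -c "
from h import *
goto(514,-249,23,92.8)"
```

```text
goto (514, -249, 23, 92.8) slide [0.0038 0.0062 0.0276] roll 0.1 curyaw 92.9 j7 2.27
```

Request:
send_rows:
  moves:
    - {"slide":[0.004,0.006,0],"roll":0}
    - {"slide":[0.004,0.006,0.01],"roll":0}
    - {"slide":[0.004,0.006,0.02],"roll":0}
    - {"slide":[0.004,0.006,0.025],"roll":0}
    - {"slide":[0.004,0.006,0.0275],"roll":0}
    - {"slide":[0.004,0.006,0.0275],"roll":0}
    - {"slide":[0.004,0.006,0.0275],"roll":0}

```text
t: 26.32
eef_pos: [513.2, -248.8, 22.2]
tcp_rot: [-0.026, 1.0, -0.0, 0.0]
force: [-0.1, -0.9, 0.3]
opening: 0.673
grip_force: 0.0
```

Request:
send_rows:
  moves:
    - {"slide":[0,0,0],"roll":0}
    - {"slide":[0,0,0],"roll":0}
    - {"slide":[0,0,0],"roll":0}
    - {"slide":[0,0,0],"roll":0}
    - {"slide":[0,0,0],"roll":0}
    - {"slide":[0,0,0],"roll":0}
  claw: 1
  newtons: 20

```text
t: 27.08
eef_pos: [513.2, -248.6, 22.3]
tcp_rot: [-0.026, 1.0, 0.0, 0.0]
force: [-0.9, 1.3, 2.8]
opening: 0.462
grip_force: 20.0
```

Request:
send_rows:
  moves:
    - {"slide":[0,0,-0.01],"roll":0}
    - {"slide":[0,0,-0.03],"roll":0}
    - {"slide":[0,0,-0.06],"roll":0}
    - {"slide":[0,0,-0.1],"roll":0}
    - {"slide":[0,0,-0.14],"roll":0}
    - {"slide":[0,0,-0.17],"roll":0}
    - {"slide":[0,0,-0.17],"roll":0}
    - {"slide":[0,0,-0.17],"roll":0}

```text
t: 28.08
eef_pos: [512.6, -248.3, 191.8]
tcp_rot: [-0.026, 1.0, 0.0, -0.0]
force: [-0.8, -0.0, -0.9]
opening: 0.464
grip_force: 20.0
```

```bash
python3 - <<'E'
from h import *
s=cap('side');p,_,_=tool()
u,v=proj(s,p).astype(int)
b=cv2.cvtColor(s['image'],cv2.COLOR_RGB2BGR)
cv2.imwrite('pics/j.png',cv2.resize(b[max(v-50,0):v+50,u-60:u+60],None,fx=5,fy=5,interpolation=cv2.INTER_CUBIC))
goto(526.5,258.5,p[2],92.8)
E
```

```text
goto (526.5, 258.5, np.float64(191.26495327411016), 92.8) slide [-4.040e-02  5.052e-01  3.000e-04] roll 0.2 curyaw 93.0 j7 2.18
```

View pics/j.png

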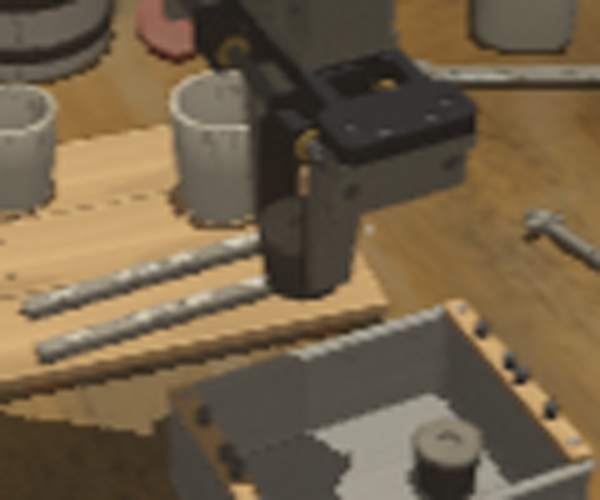

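Picture j: the bung is held upright between the fingers (crop 300,260) and the smaller one remains in the trough. I'll carry it over the mould.

Request:
send_rows:
  moves:
    - {"slide":[-0.002,0.025,0],"roll":0}
    - {"slide":[-0.006,0.07,0],"roll":0}
    - {"slide":[-0.01,0.12,0],"roll":0}
    - {"slide":[-0.014,0.17,0],"roll":0}
    - {"slide":[-0.018,0.22,0],"roll":0}
    - {"slide":[-0.022,0.27,0],"roll":0}
    - {"slide":[-0.026,0.32,0],"roll":0}
    - {"slide":[-0.03,0.37,0],"roll":0}
    - {"slide":[-0.034,0.42,0],"roll":0}
    - {"slide":[-0.037,0.47,0],"roll":0}
    - {"slide":[-0.0395,0.495,0],"roll":0}
    - {"slide":[-0.0395,0.505,0],"roll":0}
    - {"slide":[-0.0395,0.505,0.03],"roll":0}
    - {"slide":[-0.0395,0.505,0.06],"roll":0}
    - {"slide":[-0.0395,0.505,0.06],"roll":0}
    - {"slide":[-0.0395,0.505,0.06],"roll":0}
    - {"slide":[-0.0395,0.505,0.06],"roll":0}

```text
t: 30.25
eef_pos: [527.3, 257.8, 133.4]
tcp_rot: [-0.026, 1.0, 0.001, 0.001]
force: [-0.6, 0.8, 0.1]
opening: 0.462
grip_force: 20.0
```

```bash
python3 - <<'E'
from h import *
s=cap('side');t=cap('top')
b=lambda c:cv2.cvtColor(c['image'],cv2.COLOR_RGB2BGR)
a=cv2.resize(b(t)[178:238,108:168],None,fx=6.6,fy=6.6,interpolation=cv2.INTER_CUBIC)
c=cv2.resize(b(s)[110:170,202:252],None,fx=7.92,fy=6.6,interpolation=cv2.INTER_CUBIC)
cv2.imwrite('pics/k.png',np.hstack([a,c]))
goto(525.8,258.5,100,92.8)
E
```

```text
goto (525.8, 258.5, 100, 92.8) slide [0.0013 0.0006 0.0332] roll 0.2 curyaw 93.0 j7 1.22
```

View pics/k.png

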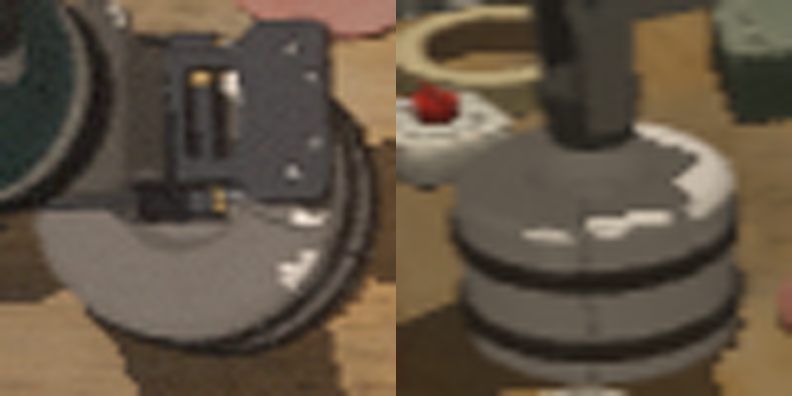

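Picture k: the bung's foot spans 548–630 in the side crop, centre about 590, above the funnel centre at 591, so it is lined up. I'll lower it.

Request:
send_rows:
  moves:
    - {"slide":[0.0005,0.0005,0.012],"roll":0}
    - {"slide":[0.0005,0.0005,0.02],"roll":0}
    - {"slide":[0.0005,0.0005,0.026],"roll":0}
    - {"slide":[0.0005,0.0005,0.03],"roll":0}
    - {"slide":[0.0005,0.0005,0.032],"roll":0}
    - {"slide":[0.0005,0.0005,0.033],"roll":0}
    - {"slide":[0.0005,0.0005,0.033],"roll":0}

```text
t: 31.22
eef_pos: [525.9, 258.3, 99.2]
tcp_rot: [-0.026, 1.0, 0.0, 0.0]
force: [-0.1, 0.9, 0.3]
opening: 0.459
grip_force: 20.0
```

Request:
send_rows:
  moves:
    - {"slide":[0,0,0.001],"roll":0}
    - {"slide":[0,0,0.0015],"roll":0}
    - {"slide":[0,0,0.0015],"roll":0}

```text
t: 31.6
eef_pos: [525.9, 258.2, 97.6]
tcp_rot: [-0.026, 1.0, -0.0, 0.0]
force: [-0.1, -0.0, 0.5]
opening: 0.463
grip_force: 20.0
```

Request:
send_rows:
  moves:
    - {"slide":[0,0,0],"roll":0}
    - {"slide":[0,0,0],"roll":0}
    - {"slide":[0,0,0],"roll":0}
    - {"slide":[0,0,0],"roll":0}
    - {"slide":[0,0,0],"roll":0}
  claw: 0.3

```text
t: 32.22
eef_pos: [525.8, 258.2, 97.6]
tcp_rot: [-0.026, 1.0, 0.0, -0.0]
force: [-0.5, -0.4, 0.9]
opening: 0.702
grip_force: 0.0
```

Request:
send_rows:
  moves:
    - {"slide":[0,0,-0.02],"roll":0}
    - {"slide":[0,0,-0.05],"roll":0}
    - {"slide":[0,0,-0.08],"roll":0}
    - {"slide":[0.001,-0.05,-0.08],"roll":0}
    - {"slide":[0.001,-0.1,-0.08],"roll":0}
    - {"slide":[0.002,-0.15,-0.08],"roll":0}
    - {"slide":[0.002,-0.2,-0.08],"roll":0}
    - {"slide":[0.003,-0.25,-0.08],"roll":0}
    - {"slide":[0.004,-0.3,-0.08],"roll":0}
    - {"slide":[0.004,-0.3,-0.08],"roll":0}
    - {"slide":[0.004,-0.3,-0.08],"roll":0}
  claw: 0.65

```text
t: 33.6
eef_pos: [537.4, -40.8, 177.5]
tcp_rot: [-0.026, 1.0, 0.0, -0.0]
force: [-0.2, 0.2, -0.4]
opening: 0.35
grip_force: 0.0
```

```bash
python3 - <<'E'
from h import *
s=cap('side');t=cap('top')
b=lambda c:cv2.cvtColor(c['image'],cv2.COLOR_RGB2BGR)
a=cv2.resize(b(t)[178:238,108:168],None,fx=6.6,fy=6.6,interpolation=cv2.INTER_CUBIC)
c=cv2.resize(b(s)[110:170,202:252],None,fx=7.92,fy=6.6,interpolation=cv2.INTER_CUBIC)
cv2.imwrite('pics/l.png',np.hstack([a,c]))
goto(519.1,-45,140,92.8);goto(519.1,-45,20,92.8)
E
```

```text
goto (519.1, -45, 140, 92.8) slide [ 0.0186 -0.0042  0.0375] roll 0.3 curyaw 93.1 j7 1.76
goto (519.1, -45, 20, 92.8) slide [ 0.0186 -0.0043  0.1575] roll 0.3 curyaw 93.1 j7 1.76
```

View pics/l.png

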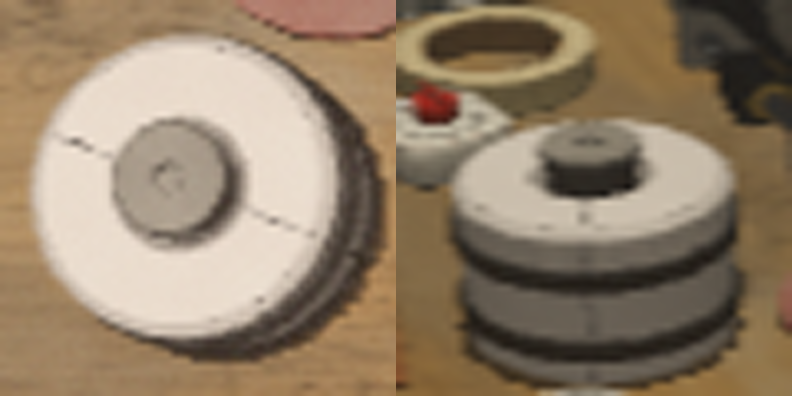

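Picture l: the bung sits upright in the funnel, top crop (171,178), side (592,160). Now bar 1 goes back to its recorded grip place (556.2,-229.3,71.5).

Request:
send_rows:
  moves:
    - {"slide":[0.0185,-0.004,0.0],"roll":0}
    - {"slide":[0.0185,-0.004,0.05],"roll":0}
    - {"slide":[0.0185,-0.004,0.1],"roll":0}
    - {"slide":[0.0185,-0.004,0.12],"roll":0}
    - {"slide":[0.0185,-0.004,0.12],"roll":0}
    - {"slide":[0.0185,-0.004,0.12],"roll":0}
  claw: 0.79

```text
t: 34.45
eef_pos: [520.0, -45.8, 58.5]
tcp_rot: [-0.027, 1.0, 0.0, 0.001]
force: [-0.1, -0.1, 0.1]
opening: 0.211
grip_force: 0.0
```

```bash
python3 -c "
from h import *
goto(519.1,-45,20,93)"
```

```text
goto (519.1, -45, 20, 93) slide [0.0009 0.0008 0.0385] roll 0.0 curyaw 93.0 j7 1.85
```

Request:
send_rows:
  moves:
    - {"slide":[0.0005,0.0005,0.012],"roll":0}
    - {"slide":[0.0005,0.0005,0.024],"roll":0}
    - {"slide":[0.0005,0.0005,0.032],"roll":0}
    - {"slide":[0.0005,0.0005,0.036],"roll":0}
    - {"slide":[0.0005,0.0005,0.038],"roll":0}
    - {"slide":[0.0005,0.0005,0.038],"roll":0}
    - {"slide":[0.0005,0.0005,0.038],"roll":0}

```text
t: 35.33
eef_pos: [518.8, -46.0, 19.8]
tcp_rot: [-0.026, 1.0, 0.0, 0.0]
force: [-0.3, -0.3, 0.4]
opening: 0.208
grip_force: 0.0
```

Request:
send_rows:
  moves:
    - {"slide":[0,0,0],"roll":0}
    - {"slide":[0,0,0],"roll":0}
    - {"slide":[0,0,0],"roll":0}
    - {"slide":[0,0,0],"roll":0}
    - {"slide":[0,0,0],"roll":0}
  claw: 1
  newtons: 40

```text
t: 35.95
eef_pos: [518.7, -45.9, 19.8]
tcp_rot: [-0.026, 1.0, 0.0, 0.0]
force: [-0.5, 0.8, 3.3]
opening: 0.12
grip_force: 40.0
```

```bash
python3 -c "
from h import *
goto(556.2,-229.3,140,93);goto(556.2,-229.3,85,93)"
```

```text
goto (556.2, -229.3, 140, 93) slide [-0.0279 -0.185  -0.1202] roll -0.0 curyaw 93.0 j7 1.87
goto (556.2, -229.3, 85, 93) slide [-0.0279 -0.1851 -0.0652] roll -0.0 curyaw 93.0 j7 1.87
```

Request:
send_rows:
  moves:
    - {"slide":[0,0,-0.01],"roll":0}
    - {"slide":[0,0,-0.04],"roll":0}
    - {"slide":[0,0,-0.08],"roll":0}
    - {"slide":[0,0,-0.12],"roll":0}
    - {"slide":[-0.004,-0.03,-0.12],"roll":0}
    - {"slide":[-0.01,-0.07,-0.12],"roll":0}
    - {"slide":[-0.016,-0.11,-0.12],"roll":0}
    - {"slide":[-0.023,-0.15,-0.12],"roll":0}
    - {"slide":[-0.027,-0.178,-0.12],"roll":0}
    - {"slide":[-0.028,-0.185,-0.12],"roll":0}
    - {"slide":[-0.028,-0.185,-0.1],"roll":0}
    - {"slide":[-0.028,-0.185,-0.08],"roll":0}
    - {"slide":[-0.028,-0.185,-0.067],"roll":0}
    - {"slide":[-0.028,-0.185,-0.067],"roll":0}
    - {"slide":[-0.028,-0.185,-0.067],"roll":0}
    - {"slide":[-0.028,-0.185,-0.067],"roll":0}

```text
t: 37.95
eef_pos: [556.7, -229.5, 87.3]
tcp_rot: [-0.026, 1.0, -0.0, 0.001]
force: [0.0, -0.0, -2.5]
opening: 0.116
grip_force: 40.0
```

```bash
python3 -c "
from h import *
goto(556.2,-229.3,72,93)"
```

```text
goto (556.2, -229.3, 72, 93) slide [0.0005 0.0003 0.0153] roll -0.0 curyaw 93.0 j7 2.17
```

Request:
send_rows:
  moves:
    - {"slide":[0.0,0,0.005],"roll":0}
    - {"slide":[0.0,0,0.009],"roll":0}
    - {"slide":[0.0,0,0.012],"roll":0}
    - {"slide":[0.0,0,0.014],"roll":0}
    - {"slide":[0.0,0,0.015],"roll":0}
    - {"slide":[0.0,0,0.015],"roll":0}
    - {"slide":[0.0,0,0.015],"roll":0}

```text
t: 38.83
eef_pos: [556.1, -229.4, 71.9]
tcp_rot: [-0.026, 1.0, 0.0, 0.0]
force: [-1.7, 0.1, 2.6]
opening: 0.12
grip_force: 40.0
```

Request:
send_rows:
  moves:
    - {"slide":[0,0,0],"roll":0}
    - {"slide":[0,0,0],"roll":0}
    - {"slide":[0,0,0],"roll":0}
    - {"slide":[0,0,0],"roll":0}
  claw: 0.74

```text
t: 39.33
eef_pos: [556.2, -229.4, 71.5]
tcp_rot: [-0.026, 1.0, -0.0, 0.0]
force: [0.2, 0.2, 0.9]
opening: 0.26
grip_force: 0.0
```

```bash
python3 -c "
from h import *
goto(556,-229.3,150,93);goto(516.1,-83.3,150,93);goto(516.1,-83.3,50,93)"
```

```text
goto (556, -229.3, 150, 93) slide [ 0.0001  0.0001 -0.0785] roll -0.0 curyaw 93.0 j7 2.18
goto (516.1, -83.3, 150, 93) slide [ 0.0324  0.1479 -0.0785] roll -0.0 curyaw 93.0 j7 2.18
goto (516.1, -83.3, 50, 93) slide [0.0324 0.148  0.0215] roll -0.0 curyaw 93.0 j7 2.18
```

Request:
send_rows:
  moves:
    - {"slide":[0,0,-0.02],"roll":0}
    - {"slide":[0,0,-0.05],"roll":0}
    - {"slide":[0,0,-0.078],"roll":0}
    - {"slide":[0.01,0.05,-0.078],"roll":0}
    - {"slide":[0.021,0.1,-0.078],"roll":0}
    - {"slide":[0.0325,0.148,-0.078],"roll":0}
    - {"slide":[0.0325,0.148,-0.04],"roll":0}
    - {"slide":[0.0325,0.148,0],"roll":0}
    - {"slide":[0.0325,0.148,0.02],"roll":0}
    - {"slide":[0.0325,0.148,0.02],"roll":0}
    - {"slide":[0.0325,0.148,0.02],"roll":0}
  claw: 0.7

```text
t: 40.7
eef_pos: [517.1, -83.5, 53.1]
tcp_rot: [-0.026, 1.0, -0.0, 0.001]
force: [0.1, 1.2, 0.6]
opening: 0.301
grip_force: 0.0
```

```bash
python3 -c "
from h import *
goto(516.1,-83.3,19.8,93)"
```

```text
goto (516.1, -83.3, 19.8, 93) slide [0.0011 0.0003 0.0333] roll -0.0 curyaw 93.0 j7 1.94
```

Request:
send_rows:
  moves:
    - {"slide":[0.0005,0,0.012],"roll":0}
    - {"slide":[0.0005,0,0.022],"roll":0}
    - {"slide":[0.0005,0,0.028],"roll":0}
    - {"slide":[0.0005,0,0.031],"roll":0}
    - {"slide":[0.0005,0,0.032],"roll":0}
    - {"slide":[0.0005,0,0.032],"roll":0}
    - {"slide":[0.0005,0,0.032],"roll":0}

```text
t: 41.58
eef_pos: [515.7, -83.3, 19.8]
tcp_rot: [-0.026, 1.0, -0.0, 0.0]
force: [-0.4, -0.6, 0.5]
opening: 0.303
grip_force: 0.0
```

Request:
send_rows:
  moves:
    - {"slide":[0,0,0],"roll":0}
    - {"slide":[0,0,0],"roll":0}
    - {"slide":[0,0,0],"roll":0}
    - {"slide":[0,0,0],"roll":0}
    - {"slide":[0,0,0],"roll":0}
  claw: 1

```text
t: 42.2
eef_pos: [515.6, -83.2, 19.7]
tcp_rot: [-0.026, 1.0, 0.0, 0.0]
force: [-0.3, 0.4, 1.9]
opening: 0.118
grip_force: 40.0
```

```bash
python3 -c "
from h import *
goto(554.2,-269.6,140,93);goto(554.2,-269.6,87,93)"
```

```text
goto (554.2, -269.6, 140, 93) slide [-0.0289 -0.1881 -0.1203] roll -0.0 curyaw 93.0 j7 1.96
goto (554.2, -269.6, 87, 93) slide [-0.0289 -0.1881 -0.0673] roll -0.0 curyaw 93.0 j7 1.96
```

Request:
send_rows:
  moves:
    - {"slide":[0,0,-0.01],"roll":0}
    - {"slide":[0,0,-0.04],"roll":0}
    - {"slide":[0,0,-0.08],"roll":0}
    - {"slide":[0,0,-0.12],"roll":0}
    - {"slide":[-0.004,-0.03,-0.12],"roll":0}
    - {"slide":[-0.01,-0.07,-0.12],"roll":0}
    - {"slide":[-0.016,-0.11,-0.12],"roll":0}
    - {"slide":[-0.023,-0.15,-0.12],"roll":0}
    - {"slide":[-0.028,-0.18,-0.12],"roll":0}
    - {"slide":[-0.029,-0.188,-0.12],"roll":0}
    - {"slide":[-0.029,-0.188,-0.1],"roll":0}
    - {"slide":[-0.029,-0.188,-0.08],"roll":0}
    - {"slide":[-0.029,-0.188,-0.067],"roll":0}
    - {"slide":[-0.029,-0.188,-0.067],"roll":0}
    - {"slide":[-0.029,-0.188,-0.067],"roll":0}
    - {"slide":[-0.029,-0.188,-0.067],"roll":0}

```text
t: 44.2
eef_pos: [554.7, -269.7, 87.3]
tcp_rot: [-0.026, 1.0, -0.0, 0.001]
force: [0.1, -0.3, -1.3]
opening: 0.119
grip_force: 40.0
```

```bash
python3 -c "
from h import *
goto(554.2,-269.6,71.5,93)"
```

```text
goto (554.2, -269.6, 71.5, 93) slide [0.0005 0.0001 0.0158] roll -0.0 curyaw 93.0 j7 2.25
```

Request:
send_rows:
  moves:
    - {"slide":[0.0,0,0.005],"roll":0}
    - {"slide":[0.0,0,0.009],"roll":0}
    - {"slide":[0.0,0,0.012],"roll":0}
    - {"slide":[0.0,0,0.014],"roll":0}
    - {"slide":[0.0,0,0.015],"roll":0}
    - {"slide":[0.0,0,0.015],"roll":0}
    - {"slide":[0.0,0,0.015],"roll":0}

```text
t: 45.08
eef_pos: [554.2, -269.6, 71.7]
tcp_rot: [-0.026, 1.0, 0.0, 0.0]
force: [-1.0, 0.5, 0.9]
opening: 0.121
grip_force: 40.0
```

Request:
send_rows:
  moves:
    - {"slide":[0,0,0],"roll":0}
    - {"slide":[0,0,0],"roll":0}
    - {"slide":[0,0,0],"roll":0}
    - {"slide":[0,0,0],"roll":0}
  claw: 0.76

```text
t: 45.58
eef_pos: [554.3, -269.5, 71.6]
tcp_rot: [-0.026, 1.0, -0.0, 0.0]
force: [-0.3, 0.6, -0.3]
opening: 0.24
grip_force: 0.0
```

Request:
send_rows:
  moves:
    - {"slide":[0,0,-0.02],"roll":0}
    - {"slide":[0,0,-0.06],"roll":0}
    - {"slide":[0,0,-0.11],"roll":0}
    - {"slide":[-0.004,0.03,-0.11],"roll":0}
    - {"slide":[-0.01,0.08,-0.11],"roll":0}
    - {"slide":[-0.016,0.13,-0.11],"roll":0}
    - {"slide":[-0.022,0.18,-0.11],"roll":0}
    - {"slide":[-0.029,0.23,-0.11],"roll":0}
    - {"slide":[-0.035,0.276,-0.11],"roll":0}
    - {"slide":[-0.035,0.276,-0.11],"roll":0}
    - {"slide":[-0.035,0.276,-0.11],"roll":0}
    - {"slide":[-0.035,0.276,-0.11],"roll":0}

```text
t: 47.08
eef_pos: [575.0, 6.0, 182.2]
tcp_rot: [-0.024, 1.0, -0.0, 0.0]
force: [0.3, 0.8, 0.3]
opening: 0.243
grip_force: 0.0
```

```bash
python3 - <<'E'
from h import *
goto(575,8,63.1,93)
t=cap('top','chk')
E
```

```text
goto (575, 8, 63.1, 93) slide [-1.000e-04  2.100e-03  1.191e-01] roll -0.2 curyaw 92.8 j7 1.69
```

Request:
send_rows:
  moves:
    - {"slide":[0,0.002,0],"roll":0}
    - {"slide":[0,0.002,0],"roll":0}
    - {"slide":[0,0.002,0],"roll":0}
    - {"slide":[0,0.002,0],"roll":0}
    - {"slide":[0,0.002,0],"roll":0}
    - {"slide":[0,0.002,0],"roll":0}
    - {"slide":[0,0.002,0.03],"roll":0}
    - {"slide":[0,0.002,0.06],"roll":0}
    - {"slide":[0,0.002,0.09],"roll":0}
    - {"slide":[0,0.002,0.11],"roll":0}
    - {"slide":[0,0.002,0.119],"roll":0}
    - {"slide":[0,0.002,0.119],"roll":0}
    - {"slide":[0,0.002,0.119],"roll":0}
  claw: 0

```text
t: 48.75
eef_pos: [575.5, 9.9, 63.5]
tcp_rot: [-0.026, 1.0, 0.0, 0.001]
force: [0.2, 0.9, 0.3]
opening: 0.995
grip_force: 0.0
```

Request:
send_rows:
  moves:
    - {"slide":[0,0,0],"roll":0}
    - {"slide":[0,0,0],"roll":0}
    - {"slide":[0,0,0],"roll":0}
    - {"slide":[0,0,0],"roll":0}
    - {"slide":[0,0,0],"roll":0}
    - {"slide":[0,0,0],"roll":0}
  claw: 1
  newtons: 15

```text
t: 49.5
eef_pos: [575.0, 9.9, 62.8]
tcp_rot: [-0.026, 1.0, 0.0, 0.0]
force: [-0.5, 0.2, 1.8]
opening: 0.671
grip_force: 15.0
```

```bash
python3 -c "
from h import *
goto(555.2,-249.5,200,93);goto(555.2,-249.5,132,93)"
```

```text
goto (555.2, -249.5, 200, 93) slide [ 0.0331 -0.258  -0.1372] roll -0.0 curyaw 93.0 j7 1.74
goto (555.2, -249.5, 132, 93) slide [ 0.0331 -0.258  -0.0692] roll -0.0 curyaw 93.0 j7 1.74
```

Request:
send_rows:
  moves:
    - {"slide":[0,0,-0.02],"roll":0}
    - {"slide":[0,0,-0.06],"roll":0}
    - {"slide":[0,0,-0.1],"roll":0}
    - {"slide":[0,0,-0.137],"roll":0}
    - {"slide":[0.004,-0.03,-0.137],"roll":0}
    - {"slide":[0.009,-0.07,-0.137],"roll":0}
    - {"slide":[0.014,-0.11,-0.137],"roll":0}
    - {"slide":[0.019,-0.15,-0.137],"roll":0}
    - {"slide":[0.024,-0.19,-0.137],"roll":0}
    - {"slide":[0.03,-0.23,-0.137],"roll":0}
    - {"slide":[0.033,-0.252,-0.137],"roll":0}
    - {"slide":[0.033,-0.258,-0.137],"roll":0}
    - {"slide":[0.033,-0.258,-0.115],"roll":0}
    - {"slide":[0.033,-0.258,-0.09],"roll":0}
    - {"slide":[0.033,-0.258,-0.073],"roll":0}
    - {"slide":[0.033,-0.258,-0.07],"roll":0}
    - {"slide":[0.033,-0.258,-0.07],"roll":0}
    - {"slide":[0.033,-0.258,-0.07],"roll":0}

```text
t: 51.75
eef_pos: [555.8, -249.6, 133.5]
tcp_rot: [-0.026, 1.0, -0.0, 0.001]
force: [0.7, 0.3, -1.1]
opening: 0.674
grip_force: 15.0
```

```bash
python3 -c "
from h import *
goto(555.2,-249.5,125.1,93)"
```

```text
goto (555.2, -249.5, 125.1, 93) slide [0.0006 0.0002 0.0084] roll -0.0 curyaw 93.0 j7 2.2
```

Request:
send_rows:
  moves:
    - {"slide":[0,0,0.004],"roll":0}
    - {"slide":[0,0,0.006],"roll":0}
    - {"slide":[0,0,0.0075],"roll":0}
    - {"slide":[0,0,0.008],"roll":0}
    - {"slide":[0,0,0.008],"roll":0}
    - {"slide":[0,0,0.008],"roll":0}

```text
t: 52.5
eef_pos: [555.2, -249.5, 124.7]
tcp_rot: [-0.026, 1.0, -0.0, 0.0]
force: [-0.2, 0.6, -1.1]
opening: 0.673
grip_force: 15.0
```

Request:
send_rows:
  moves:
    - {"slide":[0,0,0],"roll":0}
    - {"slide":[0,0,0],"roll":0}
    - {"slide":[0,0,0],"roll":0}
    - {"slide":[0,0,0],"roll":0}
    - {"slide":[0,0,0],"roll":0}
    - {"slide":[0,0,0],"roll":0}
  claw: 0

```text
t: 53.25
eef_pos: [555.2, -249.4, 124.6]
tcp_rot: [-0.026, 1.0, 0.0, 0.0]
force: [-0.2, -0.7, -0.2]
opening: 1.0
grip_force: 0.0
```

Request:
send_rows:
  moves:
    - {"slide":[0,0,-0.02],"roll":0}
    - {"slide":[0,0,-0.06],"roll":0}
    - {"slide":[0,0,-0.11],"roll":0}
    - {"slide":[0,0.05,-0.12],"roll":0}
    - {"slide":[0,0.1,-0.12],"roll":0}
    - {"slide":[0,0.15,-0.12],"roll":0}
    - {"slide":[0,0.2,-0.12],"roll":0}
    - {"slide":[0,0.25,-0.12],"roll":0}
    - {"slide":[0,0.3,-0.12],"roll":0}
    - {"slide":[0,0.35,-0.12],"roll":0}
    - {"slide":[0,0.4,-0.12],"roll":0}
    - {"slide":[0,0.4,-0.12],"roll":0}
    - {"slide":[0,0.4,-0.12],"roll":0}
    - {"slide":[0,0.4,-0.12],"roll":0}

```text
t: 55.0
eef_pos: [534.9, 148.3, 245.2]
tcp_rot: [-0.024, 1.0, -0.0, 0.0]
force: [0.1, 0.5, 0.8]
opening: 0.997
grip_force: 0.0
```

```bash
python3 - <<'E'
from h import *
t=cap('top');s=cap('side')
b=lambda c:cv2.cvtColor(c['image'],cv2.COLOR_RGB2BGR)
T=cv2.resize(b(t)[155:240,290:370],None,fx=5,fy=5,interpolation=cv2.INTER_CUBIC)
S=cv2.resize(b(s)[195:280,250:350],None,fx=4,fy=5,interpolation=cv2.INTER_CUBIC)
F=np.zeros((600,800,3),np.uint8);F[:425]=np.hstack([T,S])
M=cv2.resize(b(s)[120:225,170:330],(267,175));F[425:,:267]=M
cv2.imwrite('pics/z.png',F); print(tool()[2]['qvel'])
E
```

```text
[-2.21938396e-03  3.39548798e-03 -7.72983576e-03 -2.58219830e-04
 -1.23050769e-03 -3.71227866e-03  6.99367730e-05]
```

View pics/z.png

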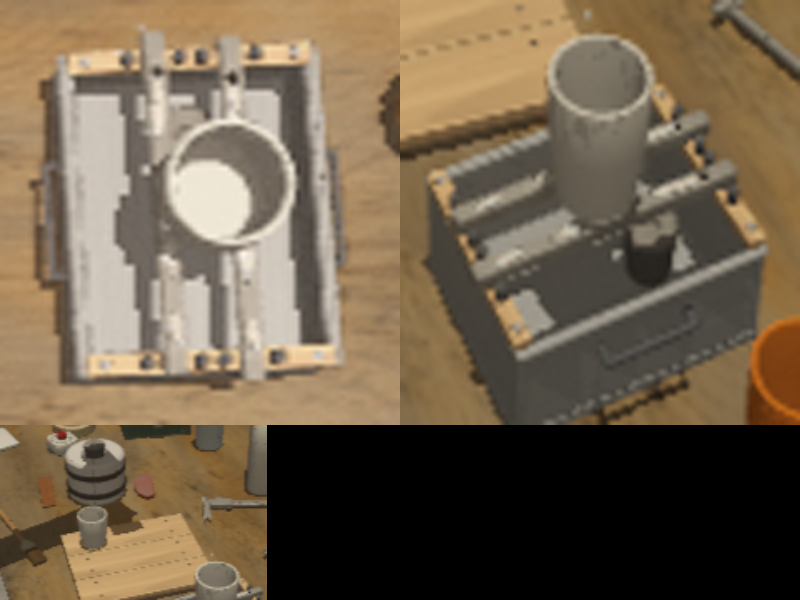

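Picture z: the bars lie between their pins and the cup stands upright on both, rim at top crop (230,182). That puts it within about 1 mm of the trough's middle. The small bung is in the trough, the large bung is seated and the small cup is untouched. I'll hand it in.

```bash
python3 -c "
from h import *
print(robot.sign_off())"
```

```text
the job is handed in; nothing more can be done
None
```

The job is handed in at about 55 s of the 141 s allowed: the large bung is seated upright in the mould, the bars are back between their pins with the large cup standing on both, and the small bung and small cup were left alone; sign-off returned no verdict.

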